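# Load a disc rectifier into a press-pack clamp

### The arm

A 6-joint arm with a two-finger parallel gripper is mounted at the origin on the work surface. World frame = base frame: x ahead of the robot, y to its left, z up, the work surface at z = 0. Lengths are in m, angles in rad, forces in N, time in s.
With the tool pointing down it reaches from about 0.35 to 1 m from the base axis. Payload 7.1 kg.
Tool frame: the origin (TCP) lies between the finger pads; the fingertips stand 22 mm ahead of it and the grasp point (between the pads) lies 3 mm ahead of it; x points along the fingers, y is the direction in which the jaws open and shut, and the axes are right-handed (so a half turn about x gives the same grasp; the last joint's range is limited). The gripper opens to 85 mm and grips with 20 to 120 N. Pads are 22 mm wide; open, the fingers measure 114 mm over their backs; the gripper's body (76 mm by 85 mm) begins 54 mm behind the grasp point. The pads swing forward as they close: fully open they stand 13 mm farther back than shut.
Start: joints at [1.189, 0.423, 1.63, -0, 1.089, -0.019], TCP at [0.222, 0.584, 0.253] pointing down, gripper open.
Joint ranges: [-3, 3], [-0.9, 2.11], [0.09, 2.58], [-1.31, 4.45], [0.11, 2.69], [-2.54, 2.54]. Speed limits (rad/s): [2.39, 2.39, 3.01, 3.14, 3.14, 3.14].

### API

Orientations are given as a rotation vector (axis times angle).
In Python, from rig import manip gives the robot as it stands. The module is installed in compiled form; this text tells all that it offers. Calls block until the motion is done:
- manip.move_to(position, orientation): joint-space move of the TCP to a pose.
- manip.servo_line(position, orientation=None, rate=0.15): straight line of the TCP; orientation=None keeps the orientation; rate is the mean speed in m/s.
- manip.set_joints(angles): joint-space move.
- manip.command_gripper(opening, f_grip=None): finger opening in m; f_grip is the grip in N (None keeps the last); returns when the fingers have stopped.
- manip.hold(seconds).
- manip.solve_ik(position, orientation): joint angles nearest the present ones, or None.
- manip.camera(name): name is "scene" or "top" or "wrist"; returns a dict with "image" (400x640x3 uint8, red, green, blue), "fx", "fy", "cx", "cy" (pixels), "cam_to_world" (4x4, takes a point from camera to world coordinates); the wrist camera has in their place "mount" (4x4, takes a point from camera to tool coordinates, whose origin is the TCP and whose axes are the tool frame's). Camera axes: x right, y down, z forward; pixel columns grow to the right and rows downward; lengths in m; the calibration is good to about 2 mm. A picture is of the moment at which its call begins: read the wrist's pose just before it. There is no depth.
A pose or a line that the arm cannot do raises manip.IKError and nothing moves.
- manip.sign_off(): hands the job in, once; it reports no verdict.
Readings, each from a call of its own:
- manip.get_time(): time.
- manip.get_joint_positions(): joint angles.
- manip.get_joint_vel(): joint speeds.
- manip.get_tau(): joint torques, N m.
- manip.get_position(): TCP position.
- manip.get_ee_rot(): TCP orientation.
- manip.get_contact_force(): force on the tool from outside, world axes, zero at the start.
- manip.get_torque(): the same for the moment, N m.
- manip.get_width(): finger opening in m.
Only numpy, scipy, OpenCV 4.12 (cv2) and the standard library are available. Lean on these libraries where they do the work, as an engineer would, in place of code of your own. Each camera call takes 0.05 s, during which the arm holds its last target. There are 200 camera calls.

### The job

Build up the rectifier clamp: set the large ceramic disc rectifier down in the middle of the heat sink's round copper pad, then lower the long drilled clamp bar squarely over the two upright studs until it rests flat on the disc, ready for its nuts. Keep both parts the same way up as they lie, set them down gently without dropping or ramming them (the disc is brittle), and leave the other things on the bench where they are.

Things in the scene. Friction and masses are not known exactly. Their poses are not given: they have to be found in the camera images.
- disc: The large disc rectifier (press-pack diode): a flat round white ribbed ceramic puck with steel flanges and copper face, 58 mm diameter, 26 mm thick, 0.18 to 0.36 kg, lying flat on the bench to the left or right of the heat sink. Origin: centre of its underside; z up through it.
- bar: Long clamp bar of tan glass fibre, 172 mm long (own x), 32 wide (y), 20 thick (z), 0.21-0.42 kg, lying flat on the bench on the other side of the sink from the disc. Two vertical 13 mm through-holes, 68 mm either side of the middle; same end for end. A 10 mm brass post in the middle rises 20 mm above its top, with a 21 mm wide, 7 mm high nut at its foot. Origin: centre of underside.
- bar_hole_a (a point): Centre of the bar's hole on its own +x side, at the underside.
- bar_hole_b (a point): Centre of the bar's hole on its own -x side, at the underside.
- heatsink: Finned aluminium block fixed to the bench, 120 mm (own x) by 190 (y), top face 60 mm up, with a round copper pad in the middle, 60 mm across, 3 mm high. Two 10 mm threaded steel studs stand on its y axis, 68 mm either side of the pad's centre, tips 175 mm above the bench, last 6 mm tapered to 5 mm; nuts 19 mm wide, 8 mm high at their feet. Origin: centre of underside.
- seat (a point): Centre of the copper pad's top, 63 mm above the bench, midway between the studs; axes as the heat sink's. With disc and bar seated the disc's underside is 63 mm and the bar's 89 mm above the bench.
- stud_left_tip (a point): Centre of the top end of the stud on the heat sink's +y side.
- stud_right_tip (a point): Centre of the top end of the stud on the heat sink's -y side.
- small_disc: Bystander: a smaller disc rectifier of the same make, 42 mm diameter, 14 mm thick. Leave alone. Origin: centre of underside.
- small_bar: Bystander: a shorter clamp bar of the same make, 110 x 26 x 16 mm. Leave alone. Origin: centre of underside, x along its length.
- spanner: Bystander: steel open-ended spanner 180 mm long, lying on the bench between robot and heat sink. Origin near its middle.
- screwdriver: Bystander: screwdriver 200 mm long, lying at the right of the mat. Origin near its middle.
- meter: Bystander: orange hand-held multimeter 190 x 92 x 50 mm, lying beyond the heat sink. Origin: centre of underside.
- paste_jar: Bystander: closed jar of heat-sink compound, 60 mm diameter, 62 mm tall. Origin: centre of underside.
Mind the look-alikes: they are no part of the job. Leave any pink or red look-alike of the disc alone.

How it is judged:
By the outcome, as a careful person would: the job done as asked, in the order asked, and still so for the second after the job is handed in, with the robot touching nothing.
It also fails if it takes over 69 s, if anything falls off the work surface, if the arm or the gripper's body presses on something with over 40 N, if the wrist force passes 120 N, or if a joint passes its speed limit or range.

## Working session

There is one attempt and no reset: what is moved stays moved. The work goes in short steps, each a Python script; the robot and the scene stay as the last script left them, time stands still between calls to the robot, and variables do not carry over. Pictures are saved under pics/ and viewed, about 8 in all and at most 12, crops included, and the job is handed in when it is done.

```bash
mkdir -p pics; ls; python3 - <<'E'
from rig import manip
import cv2,numpy as np
for n in ("scene","top"):
    c=manip.camera(n); cv2.imwrite(f"pics/{n}0.png",c["image"][...,::-1])
    np.savez(f"{n}0.npz",**c)
    print(n,c["fx"],c["fy"],c["cx"],c["cy"]);print(np.round(c["cam_to_world"],4))
print(np.round(manip.camera("wrist")["mount"],4))
print(manip.get_time(),manip.get_position(),manip.get_ee_rot(),manip.get_contact_force())
E
```

```text
pics
scene 495.35409042471156 495.35409042471156 321.10064452922813 198.96003737199638
[[-0.0908  0.651  -0.7536  1.6714]
 [ 0.9956  0.0421 -0.0836  0.0649]
 [-0.0227 -0.7579 -0.652   1.0617]
 [ 0.      0.      0.      1.    ]]
top 370.566338581252 370.566338581252 325.3619208875653 193.45151919060703
[[-7.2700e-02 -9.7480e-01  2.1070e-01  3.6310e-01]
 [-9.9740e-01  7.1100e-02 -1.5500e-02 -1.5400e-02]
 [ 1.0000e-04 -2.1130e-01 -9.7740e-01  1.1985e+00]
 [ 0.0000e+00  0.0000e+00  0.0000e+00  1.0000e+00]]
[[-3.000e-04 -3.039e-01  9.527e-01 -1.205e-01]
 [ 1.000e+00  9.000e-04  6.000e-04 -3.000e-04]
 [-1.100e-03  9.527e-01  3.039e-01 -7.630e-02]
 [ 0.000e+00  0.000e+00  0.000e+00  1.000e+00]]
0.15 [0.22165065 0.58394378 0.25272569] [ 0.28374398  1.55221319 -0.28561755] [ 0.28148037  0.43468494 -0.193861  ]
```

View pics/top0.png

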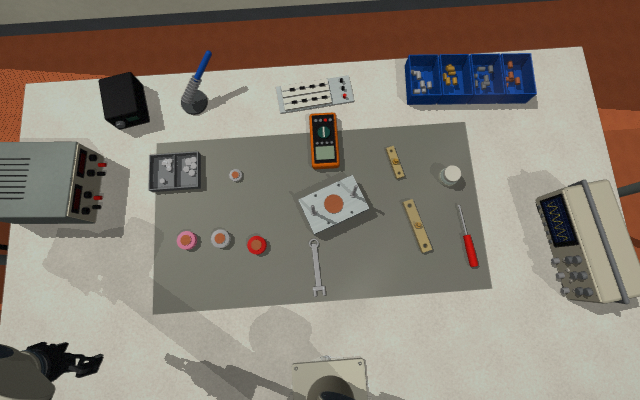

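View pics/scene0.png

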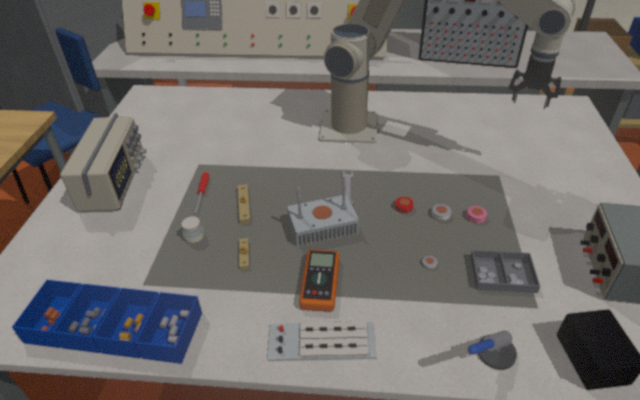

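The top view shows the white disc at (220,239) between a pink (186,240) and a red look-alike (257,245). The bar is at (417,226), the sink pad at (334,204) and the small disc at (235,175).

```bash
cat > h.py <<'E'
from rig import manip
import cv2,numpy as np
from scipy.spatial.transform import Rotation as Ro
def ori(a):  # tool down, jaw (tool y) along yaw a
    c,s=np.cos(a),np.sin(a)
    return Ro.from_matrix(np.array([[0,c,s],[0,s,-c],[-1,0,0]])).as_rotvec()
def wristpic(name):
    T=np.eye(4);T[:3,3]=manip.get_position();T[:3,:3]=Ro.from_rotvec(manip.get_ee_rot()).as_matrix()
    c=manip.camera("wrist");c["cam_to_world"]=T@c.pop("mount")
    cv2.imwrite(f"pics/{name}.png",c["image"][...,::-1]);np.savez(f"{name}.npz",**c);return c
def cast(c,uv,z):
    uv=np.atleast_2d(np.asarray(uv,float));M=c["cam_to_world"]
    d=np.c_[(uv[:,0]-c["cx"])/c["fx"],(uv[:,1]-c["cy"])/c["fy"],np.ones(len(uv))]@M[:3,:3].T
    return M[:3,3]+d*((z-M[2,3])/d[:,2])[:,None]
def proj(c,P):
    M=np.linalg.inv(c["cam_to_world"]);p=np.atleast_2d(P)@M[:3,:3].T+M[:3,3]
    return np.c_[c["fx"]*p[:,0]/p[:,2]+c["cx"],c["fy"]*p[:,1]/p[:,2]+c["cy"]]
def down(xy,z,a): return manip.move_to([xy[0],xy[1],z],ori(a))
E
python3 - <<'E'
from h import *
c=dict(np.load("top0.npz"))
for n,uv,z in [("disc",(220,239),.026),("pink",(186,240),.026),("red",(257,245),.026),("pad",(334,204),.063),("bar",(417,226),.02),("barends",(407,201),.02),("b2",(428,251),.02),("small",(235,175),.014)]:
    print(n,cast(c,uv,z).round(3))
print(cast(c,[(299,208),(357,177),(371,208),(312,238)],.06).round(3))
R=Ro.from_rotvec(manip.get_ee_rot()).as_matrix();print(R.round(2))
for n,p in [("disc",(.42,.33)),("sink",(.53,-.04)),("bar",(.45,-.28))]:
  for a in range(-180,180,30):
    q=manip.solve_ik([*p,.25],ori(np.radians(a)));print(n,a,None if q is None else q[5].round(2),end="; ")
  print()
E
```

```text
disc [[0.493 0.308 0.026]]
pink [[0.498 0.415 0.026]]
red [[0.466 0.192 0.026]]
pad [[ 0.572 -0.058  0.063]]
bar [[ 0.49  -0.318  0.02 ]]
barends [[ 0.573 -0.296  0.02 ]]
b2 [[ 0.409 -0.343  0.02 ]]
small [[0.702 0.259 0.014]]
[[ 0.568  0.052  0.06 ]
 [ 0.655 -0.137  0.06 ]
 [ 0.552 -0.172  0.06 ]
 [ 0.472  0.018  0.06 ]]
[[-0.    0.35  0.93]
 [-0.    0.93 -0.35]
 [-1.   -0.   -0.  ]]
disc -180 -2.5; disc -150 None; disc -120 None; disc -90 2.21; disc -60 1.69; disc -30 1.17; disc 0 0.64; disc 30 0.12; disc 60 -0.4; disc 90 -0.93; disc 120 -1.45; disc 150 -1.97; 
sink -180 None; sink -150 2.52; sink -120 2.0; sink -90 1.47; sink -60 0.95; sink -30 0.43; sink 0 -0.1; sink 30 -0.62; sink 60 -1.14; sink 90 -1.67; sink 120 -2.19; sink 150 None; 
bar -180 None; bar -150 2.04; bar -120 1.52; bar -90 0.99; bar -60 0.47; bar -30 -0.06; bar 0 -0.58; bar 30 -1.1; bar 60 -1.63; bar 90 -2.15; bar 120 None; bar 150 None;
```

```bash
python3 - <<'E'
from h import *
down((.493,.308),.20,np.radians(5)); wristpic("d1")
p=np.array([.565,-.058])
down(p,.33,np.radians(70)); wristpic("s1")
down(p,.33,np.radians(-110)); wristpic("s2")
print(manip.get_time(), manip.camera("wrist")["fx"])
ims=[cv2.resize(cv2.imread(f"pics/{n}.png"),(400,250)) for n in("d1","s1","s2")]
cv2.imwrite("pics/m1.png",np.vstack([np.hstack(ims[:2]),np.hstack([ims[2],ims[2]*0])]))
E
```

```text
5.975 359.809467353446
```

View pics/m1.png

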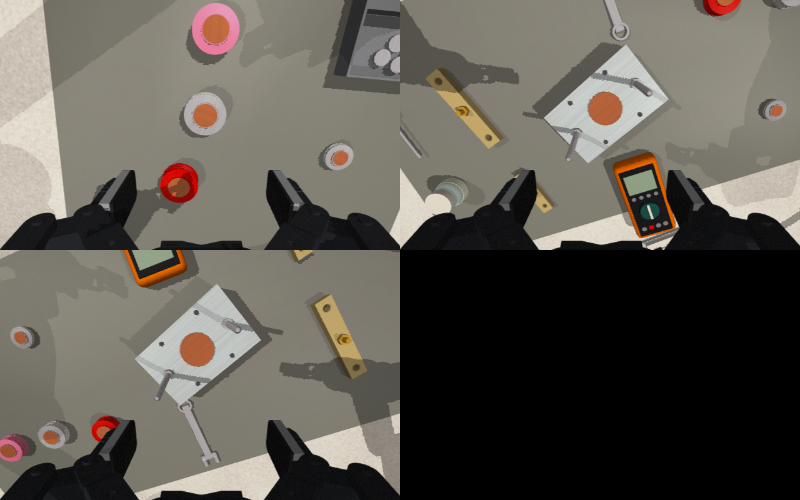

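The montage shows the disc central in d1, full-size ≈(328,184). The sink, both studs and the whole bar are in s1 and s2. Next I measure by masks and enlarge the stud tips.

```bash
cat >> h.py <<'E'
def blobs(c,lo,hi,amin=100):
    m=cv2.inRange(cv2.cvtColor(c["image"],cv2.COLOR_RGB2HSV),lo,hi)
    m=cv2.morphologyEx(m,cv2.MORPH_CLOSE,np.ones((5,5)))
    return [k for k in cv2.findContours(m,cv2.RETR_EXTERNAL,cv2.CHAIN_APPROX_NONE)[0] if cv2.contourArea(k)>amin]
def copper(c,near):
    ks=blobs(c,(5,110,90),(14,215,255)); es=[cv2.fitEllipse(cv2.convexHull(k)) for k in ks]
    return min(es,key=lambda e:np.hypot(e[0][0]-near[0],e[0][1]-near[1]))
def bar(c,near,z=.02):
    ks=blobs(c,(15,60,90),(28,200,255),500)
    k=min(ks,key=lambda k:np.hypot(*(k.reshape(-1,2).mean(0)-near)))
    P=cast(c,k.reshape(-1,2),z)[:,:2].astype(np.float32)
    return cv2.minAreaRect(P*1000)
E
python3 - <<'E'
from h import *
L=lambda n:dict(np.load(n+".npz"))
d,s1,s2=L("d1"),L("s1"),L("s2")
e=copper(d,(328,184));print("disc",e,cast(d,e[0],.026).round(4))
for s,n,b in((s1,(328,171),(100,172)),(s2,(315,158),(544,138))):
    e=copper(s,n);print("pad",e,cast(s,e[0],.063).round(4)); print("bar",bar(s,b))
cr=[]
for s,pts in((s1,((1.6*178,1.6*131),(1.6*246,1.6*91))),(s2,((1.6*161,1.6*147),(1.6*235,1.6*78)))):
    for u,v in pts:
        u,v=int(u),int(v);print("crop origin",u-25,v-25)
        cr.append(cv2.resize(cv2.cvtColor(s["image"][v-25:v+25,u-25:u+25],cv2.COLOR_RGB2BGR),(300,300),interpolation=cv2.INTER_NEAREST))
cv2.imwrite("pics/tips.png",np.vstack([np.hstack(cr[:2]),np.hstack(cr[2:])]))
E
```

```text
disc ((327.9284973144531, 184.5270538330078), (37.233795166015625, 37.905887603759766), 72.4993896484375) [[0.4989 0.312  0.026 ]]
pad ((328.1842041015625, 173.32681274414062), (52.71720504760742, 53.60403060913086), 83.97663116455078) [[ 0.5755 -0.0539  0.063 ]]
bar ((493.744873046875, -313.4375915527344), (172.7056121826172, 46.27987289428711), 14.372029304504395)
pad ((314.94378662109375, 158.87362670898438), (53.84579086303711, 54.17182922363281), 153.9727325439453) [[ 0.5771 -0.0547  0.063 ]]
bar ((496.45068359375, -313.5013427734375), (176.60585021972656, 40.12790298461914), 14.660709381103516)
crop origin 259 184
crop origin 368 120
crop origin 232 210
crop origin 351 99
```

View pics/tips.png

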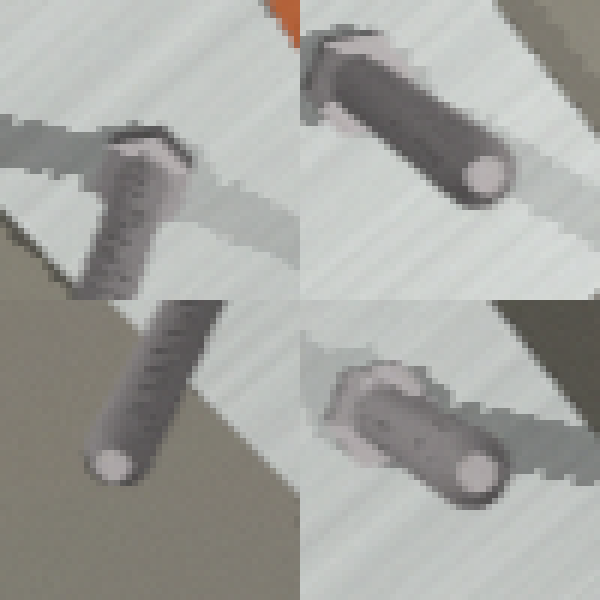

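The bright stud tips sit in s1 at (399,149), and in s2 at (250.7,237.3) and (380.2,127.8). The fourth is just below its crop, near (274,252) in s1. Next I refine them by centroid.

```bash
python3 - <<'E'
from h import *
L=lambda n:dict(np.load(n+".npz"))
s={1:L("s1"),2:L("s2")}
r={}
for n,k,(u,v) in((1,"A",(274,252)),(1,"B",(399,149)),(2,"b",(250,237)),(2,"a",(380,127.5))):
    c=s[n];u0,v0=int(u)-9,int(v)-9
    g=cv2.cvtColor(c["image"],cv2.COLOR_RGB2HSV)[v0:v0+19,u0:u0+19].astype(int)
    m=((g[...,2]>185)&(g[...,2]<226)&(g[...,1]<26)&(cv2.cvtColor(c["image"],cv2.COLOR_RGB2BGR)[v0:v0+19,u0:u0+19].astype(int)[...,2]>=cv2.cvtColor(c["image"],cv2.COLOR_RGB2BGR)[v0:v0+19,u0:u0+19].astype(int)[...,1])).astype(np.uint8)
    nb,lab,st,ce=cv2.connectedComponentsWithStats(m,connectivity=4)
    print(k,[(tuple((ce[i]+(u0,v0)).round(1)),int(st[i,4]),cast(c,ce[i]+(u0,v0),.175)[0,:2].round(4)) for i in range(1,nb) if st[i,4]>8])
E
```

```text
A []
B []
b []
a []
```

```bash
python3 - <<'E'
from h import *
L=lambda n:dict(np.load(n+".npz"))
s={1:L("s1"),2:L("s2")}
print(s[1]["image"][149,398:401],s[2]["image"][237,250:252])
for n,k,(u,v) in((1,"A",(274,252)),(1,"B",(399,149)),(2,"b",(250,237)),(2,"a",(380,127.5))):
    c=s[n];u0,v0=int(u)-9,int(v)-9
    g=c["image"][v0:v0+19,u0:u0+19].astype(int)
    m=((g[...,0]-g[...,1]>=2)&(g[...,0]>165)).astype(np.uint8)
    nb,lab,st,ce=cv2.connectedComponentsWithStats(m,connectivity=4)
    print(k,[(tuple((ce[i]+(u0,v0)).round(1)),int(st[i,4]),cast(c,ce[i]+(u0,v0),.175)[0,:2].round(4)) for i in range(1,nb) if st[i,4]>8])
E
```

```text
[[182 177 177]
 [181 175 176]
 [182 176 176]] [[172 167 167]
 [171 166 167]]
A [((np.float64(269.1), np.float64(254.9)), 18, array([ 0.6005, -0.1174]))]
B [((np.float64(398.6), np.float64(148.6)), 27, array([0.5519, 0.0096]))]
b [((np.float64(250.5), np.float64(237.1)), 15, array([0.5521, 0.0091]))]
a [((np.float64(380.1), np.float64(127.4)), 25, array([ 0.6006, -0.1177]))]
```

Both views agree to within 0.5 mm, and the studs come out exactly 136.0 mm apart. The seat is at (0.5763,-0.0541), sink x yaw 20.9°. Next is the disc.

```bash
cat >> h.py <<'E'
SEAT=np.array([.5763,-.0541]);YAW=np.radians(20.95)
def lower(xy,z0,z1,fmax=6,step=.0007):
    f0=manip.get_contact_force()[2];z=z0
    while z>z1:
        z-=step;manip.servo_line([*xy,z],rate=.02)
        f=manip.get_contact_force()[2]-f0
        if f>fmax:break
    return z,f
E
python3 - <<'E'
from h import *
p=(.4989,.312)
down(p,.12,np.radians(5)); manip.servo_line([*p,.026],rate=.1)
manip.command_gripper(.04,40); print(manip.get_width(),manip.get_contact_force())
manip.servo_line([*p,.25],rate=.25); print(manip.get_width(),manip.get_contact_force())
wristpic("g1")
down(SEAT,.25,YAW); manip.servo_line([*SEAT,.1],rate=.12)
print(manip.get_position(),manip.get_time())
manip.servo_line([*SEAT,.092],rate=.03)
print(lower(SEAT,.092,.0865),manip.get_time(),manip.get_position(),manip.get_contact_force())
wristpic("g2")
cv2.imwrite("pics/m2.png",np.hstack([cv2.resize(cv2.imread(f"pics/{n}.png"),(400,250)) for n in("g1","g2")]))
E
```

```text
0.05670007557359264 [-2.5330293  -0.62324473  5.57627054]
0.05633897228025402 [-0.62500064  0.27096781 -2.22143703]
[ 0.57687523 -0.05413687  0.10074553] 12.975
(0.08919999999999997, np.float64(8.128491774731474)) 14.3917 [ 0.57645224 -0.05411331  0.08999626] [-1.72581007  0.15605908  6.6570301 ]
```

View pics/m2.png

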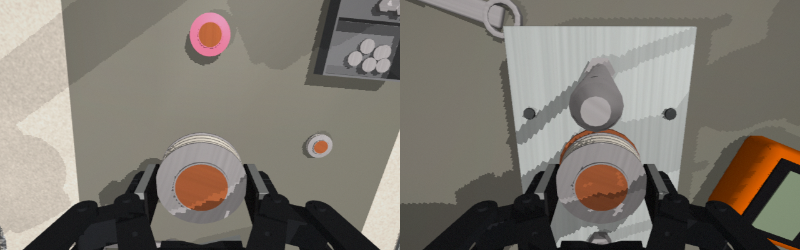

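The disc is gripped squarely and has touched down on the pad at (600,187) in the montage. Next I release it, check, and look at the bar.

```bash
python3 - <<'E'
from h import *
manip.command_gripper(.075); p=manip.get_position()
manip.servo_line([*SEAT,.33],rate=.2)
w=wristpic("c1")
b=np.array([.4955,-.3135]);a=np.radians(-75.5)
c=None
down(b,.2,a); c=wristpic("b1")
print(manip.get_time())
e=copper(w,proj(w,[*SEAT,.089])[0]);print("disc",e,cast(w,e[0],.089).round(4))
print(proj(w,[*SEAT,.089]),proj(c,[*b,.02]))
print("bar",bar(c,proj(c,[*b,.02])[0]))
cv2.imwrite("pics/m3.png",np.vstack([cv2.resize(cv2.imread(f"pics/{n}.png"),(480,300)) for n in("c1","b1")]))
E
```

```text
17.3667
disc ((323.100341796875, 171.91458129882812), (31.07261848449707, 31.28313636779785), 74.958740234375) [[ 0.5777 -0.0542  0.089 ]]
[[321.84582411 171.34293399]] [[320.89683187 188.444367  ]]
bar ((494.65673828125, -317.5594482421875), (171.32249450683594, 33.03575134277344), 14.441164016723633)
```

View pics/m3.png

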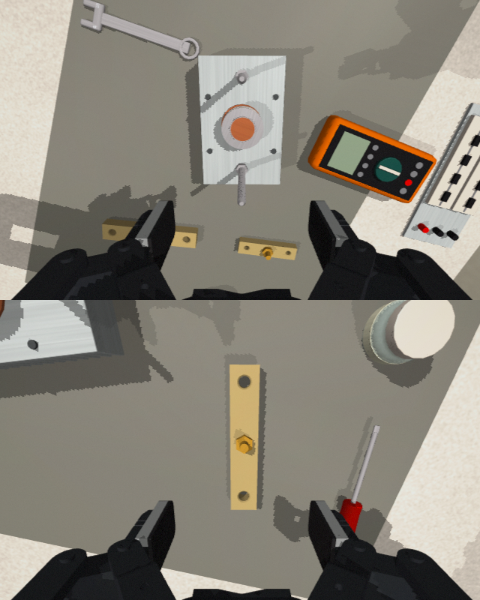

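The disc sits central on the pad, with its copper face at (242,128) in the top half of the montage. The bar is clear all round, with holes near (325,108) and (325,260) full-size. Next I grasp the bar.

```bash
python3 - <<'E'
from h import *
c=dict(np.load("b1.npz"))
g=cv2.cvtColor(c["image"],cv2.COLOR_RGB2GRAY)
H=[]
for u,v in((325,108),(325,260)):
    m=(g[v-15:v+15,u-15:u+15]<90).astype(np.uint8)
    k=max(cv2.findContours(m,cv2.RETR_EXTERNAL,cv2.CHAIN_APPROX_NONE)[0],key=cv2.contourArea)
    e=cv2.fitEllipse(k);P=cast(c,np.array(e[0])+(u-15,v-15),.02)[0,:2];H.append(P);print(e,P.round(4))
d=H[0]-H[1];print(np.hypot(*d),np.degrees(np.arctan2(d[1],d[0])),(H[0]+H[1])/2)
E
```

```text
((15.310495376586914, 15.740226745605469), (13.285982131958008, 14.755030632019043), 32.1129264831543) [ 0.5606 -0.3002]
((12.26151180267334, 14.977764129638672), (6.956446647644043, 12.453907012939453), 35.956398010253906) [ 0.4302 -0.3318]
0.13424713011011255 13.631159807891164 [ 0.49538337 -0.31601781]
```

```bash
python3 - <<'E'
from h import *
p=(.4947,-.3176);a=np.radians(14.44-90)
down(p,.11,a); manip.servo_line([*p,.026],rate=.1)
manip.command_gripper(.02,60); print(manip.get_width(),manip.get_contact_force(),manip.get_position())
manip.servo_line([*p,.25],rate=.25); print(manip.get_width(),manip.get_contact_force(),manip.get_torque())
down(SEAT,.25,YAW); manip.servo_line([*SEAT,.225],rate=.1);manip.hold(.3)
print(manip.get_position(),manip.get_time())
wristpic("h1")
c=manip.camera("scene");cv2.imwrite("pics/sc1.png",c["image"][...,::-1])
cv2.imwrite("pics/m4.png",np.hstack([cv2.imread("pics/h1.png")[:,130:530],cv2.resize(c["image"][130:280,250:400,::-1],(400,400))]))
E
```

```text
0.030258541043039894 [-1.14779961  1.62293691  6.33176704] [ 0.4949414  -0.31762547  0.02675924]
0.030104804097533387 [-0.2299552  -0.47076452 -3.819621  ] [ 0.03572608 -0.04918859  0.01493089]
[ 0.57660803 -0.05419069  0.22556684] 22.1333
```

View pics/m4.png

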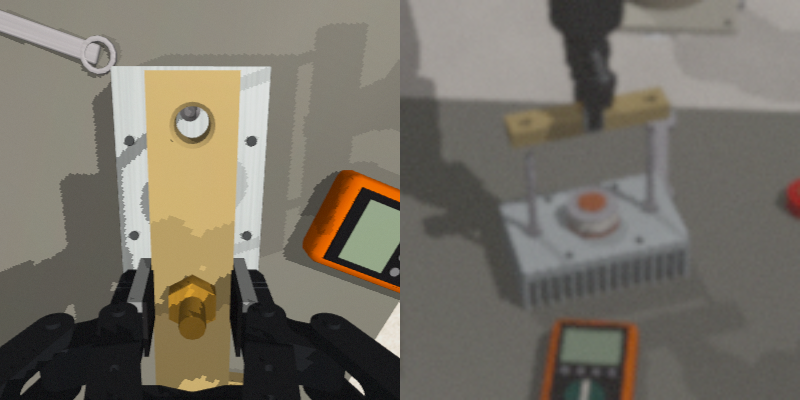

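The far hole is at full-size ≈(322,123), with the stud visible just inside its upper part. Next I measure its world position against the stud tip.

```bash
python3 - <<'E'
from h import *
c=dict(np.load("h1.npz"));zt=.2256-.026+.02
A=np.array([.6006,-.1175]);B=np.array([.5520,.0094])
hsv=cv2.cvtColor(c["image"],cv2.COLOR_RGB2HSV)
gold=cv2.inRange(hsv,(12,45,60),(30,255,255))
u0,v0=322-35,123-35
m=(255-gold[v0:v0+70,u0:u0+70])
ks=cv2.findContours(m,cv2.RETR_EXTERNAL,cv2.CHAIN_APPROX_NONE)[0]
for k in ks:
    if cv2.contourArea(k)>200: e=cv2.fitEllipse(k);print("hole(lower vis)",np.array(e[0])+(u0,v0),e[1])
# bright-ish top rim: expected projections
for z,n in((zt,"top"),(zt-.02,"bottom")):
    print(n,proj(c,[[*B,z]]),"px radius",c["fx"]*.0065/ (c["cam_to_world"][2,3]-z))
print("tip exp",proj(c,[*B,.175]))
# bar sides: yaw and lateral offset, using gold rows 80..200
L=[];R=[]
for v in range(80,210,4):
    x=np.where(gold[v,230:420])[0]+230;L.append((x[0],v));R.append((x[-1]+1,v))
for S in(L,R):
    P=cast(c,S,zt)[:,:2];f=cv2.fitLine(P.astype(np.float32)*1000,cv2.DIST_HUBER,0,.01,.01).ravel()
    n=np.array([np.cos(YAW),np.sin(YAW)]);print("edge yaw-90",np.degrees(np.arctan2(f[1],f[0]))%180-90,"offset mm",((P-SEAT)@n).mean()*1000)
t=np.array([-np.sin(YAW),np.cos(YAW)])
x=[np.where(gold[40:110,u])[0][0]+40 for u in range(285,360,5)];P=cast(c,[(u,v) for u,v in zip(range(285,360,5),x)],zt)[:,:2]
print("end along mm (86 exp)",((P-SEAT)@t*1000).mean())
cv2.imwrite("pics/hole.png",cv2.resize(c["image"][v0:v0+70,u0:u0+70,::-1],(490,490),interpolation=cv2.INTER_NEAREST))
E
```

```text
hole(lower vis) [322.08241653 121.58650208] (30.4863224029541, 32.31244659423828)
top [[318.84179544 117.46987742]] px radius 18.502003945092902
bottom [[319.14937878 114.03123045]] px radius 15.974508776204425
tip exp [[319.43054551 110.88790971]]
edge yaw-90 20.78048 offset mm -14.704419821837943
edge yaw-90 21.056 offset mm 17.143944591265736
end along mm (86 exp) 83.18082758278781
```

View pics/hole.png

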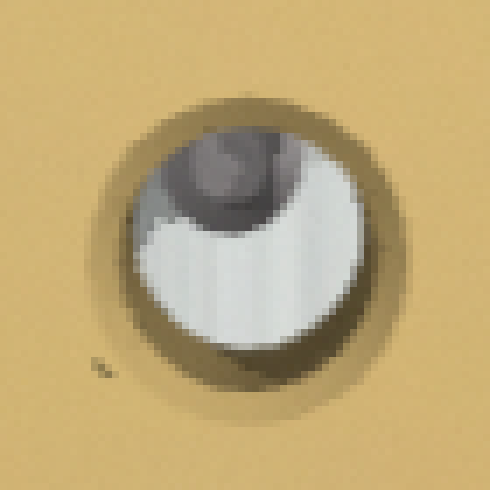

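Relative to the tip in the same picture, the hole is off by about 3.1 mm along the bar and 1.2 mm sideways. The bar's edges and end agree. I shift by that and look again, lower.

```bash
cat >> h.py <<'E'
N=np.array([np.cos(YAW),np.sin(YAW)]);T=np.array([-np.sin(YAW),np.cos(YAW)])
S2=SEAT+.0031*T-.0012*N
E
python3 - <<'E'
from h import *
manip.servo_line([*S2,.225],rate=.03);manip.servo_line([*S2,.212],rate=.05);manip.hold(.3)
print(manip.get_position(),manip.get_time(),manip.get_contact_force())
c=wristpic("h2")
B=np.array([.5520,.0094]);z=manip.get_position()[2]-.026
print("exp bottom",proj(c,[*B,z]),"tip",proj(c,[*B,.175]),"top",proj(c,[*B,z+.02]))
im=c["image"][...,::-1];u0,v0=320-35,115-35
cv2.imwrite("pics/hole2.png",np.hstack([cv2.resize(im[v0:v0+70,u0:u0+70],(490,490),interpolation=cv2.INTER_NEAREST),im[:,170:470][:400]*1 if 0 else cv2.resize(im[:,150:490],(300,490))]))
E
```

```text
[ 0.57421682 -0.05166085  0.21220171] 23.2 [-0.49784942 -0.66404891 -3.53417413]
exp bottom [[322.54666389 122.3821857 ]] tip [[322.46238966 120.27839821]] top [[322.73382649 127.05443596]]
```

View pics/hole2.png

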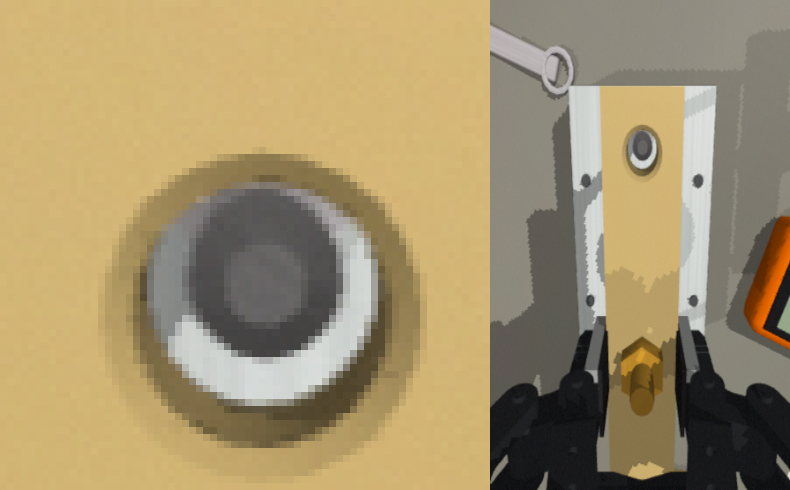

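The hole and stud tip now line up with the prediction within 0.3 px. Next I lower the bar in force-watched steps.

```bash
python3 - <<'E'
from h import *
f0=manip.get_contact_force();ok=True
for z in list(np.arange(.208,.161,-.004))+list(np.arange(.158,.1215,-.006)):
    manip.servo_line([*S2,z],rate=.05);f=manip.get_contact_force()-f0
    if np.linalg.norm(f)>6: print("force",z,f.round(1),manip.get_position().round(4));
    if np.linalg.norm(f)>15: ok=False;break
print(z,f.round(2),manip.get_time())
if ok: 
    manip.servo_line([*S2,.119],rate=.03)
    print(lower(S2,.119,.113,6,.0006),manip.get_position(),(manip.get_contact_force()-f0).round(2),manip.get_time())
wristpic("p1")
E
```

```text
0.12199999999999997 [-0.38  0.76 -0.83] 28.1167
(0.11479999999999997, np.float64(11.911023751608528)) [ 0.5741529  -0.05164125  0.11573851] [-4.7   0.15 11.43] 30.1167
```

The bar met the disc at the expected height with no side force on the way. Next I release, retreat and check.

```bash
python3 - <<'E'
from h import *
manip.command_gripper(.07);manip.hold(.2)
manip.servo_line([*S2,.36],rate=.2);manip.hold(.3)
c=wristpic("f1");s=manip.camera("scene")["image"]
print(manip.get_time(),manip.get_contact_force())
b=bar(c,proj(c,[*SEAT,.109])[0],.109);print(b)
im=c["image"][...,::-1]
u,v=proj(c,[*SEAT,.1])[0].astype(int)
cv2.imwrite("pics/fin.png",np.hstack([cv2.resize(im[max(v-130,0):v+130,u-110:u+110],(400,473)),cv2.resize(s[150:270,265:365,::-1],(394,473),interpolation=cv2.INTER_CUBIC)]))
E
```

```text
32.6083 [-0.30959511  0.25566529  0.08951269]
((576.2116088867188, -53.91334533691406), (32.500213623046875, 172.29330444335938), 21.205360412597656)
```

View pics/fin.png

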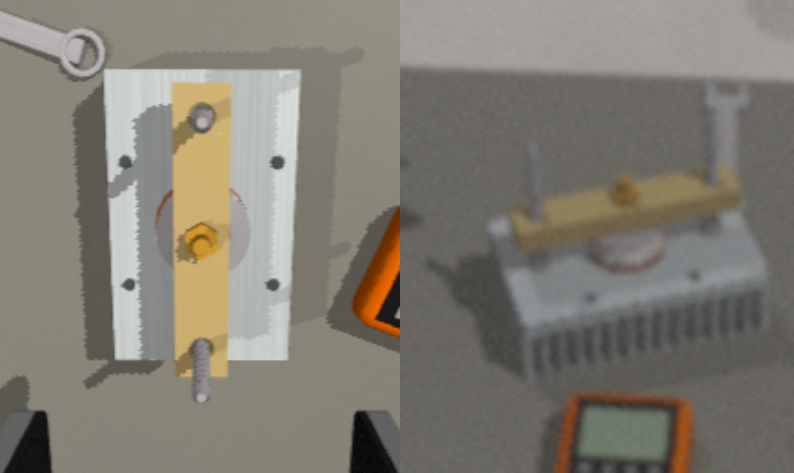

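The bar is threaded on both studs at (202,118) and (201,350) and lies flat on the disc. Its fitted centre is within 0.3 mm of the seat.

```bash
python3 -c "
from rig import manip
manip.sign_off()"
```

```text
the job is handed in; nothing more can be done
```

The rectifier clamp is assembled: the disc is on the copper pad and the bar is down over both studs, resting on the disc. I handed the job in at about 33 s of robot time, with the gripper clear of everything.

- **Disc:** I set it down under force watch; it touched with about 8 N. The check afterwards showed it about 1.3 mm from the pad's centre. I left that alone: it matches a small sideways offset seen in the gripper, and is near the camera's error.
- **Bar, approach:** The first look through its hole showed it about 3 mm off along its length and 1.2 mm sideways, though the earlier bench view had not suggested this. I shifted it and looked again, and the hole and stud then agreed to about 0.3 px. I could only see one of the two holes at that stage.
- **Bar, seating:** It went down the studs without noticeable side force and stopped at the expected height with about 12 N.
- **Last check:** The bar's centre measured within 0.3 mm of the seat, its yaw within 0.3° of the studs' line, and it looked flat. The parts of the bench visible in the last pictures looked undisturbed, but I did not check every bystander item separately.

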